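Slide the cupcake tray across the gap onto the receiving stand

ROBOT

A 6-joint arm with a two-finger parallel gripper is mounted at the origin on a cart in front of the work surface, level with it; the furniture and walls round the work are solid. World frame = base frame: x ahead of the robot, y to its left, z up, the work surface at z = 0. Lengths are in m, angles in rad, forces in N, time in s.
With the tool pointing down it reaches from about 0.4 to 0.925 m from the base axis. Payload 12.5 kg.
Tool frame: the origin (TCP) lies midway between the tips of the shut fingers; the grasp point (between the pads) lies 19 mm behind it; z points along the fingers, y is the line along which they close (so a half turn about z gives the same grasp; the last joint's range is limited). The gripper opens to 95 mm and grips with 3 to 60 N. Pads are 20 mm wide; open, the fingers measure 119 mm over their backs; the gripper's body (75 mm by 180 mm) begins 59 mm behind the grasp point.
Start: joints at [-1.26, 0.491, 1.559, -0, 1.092, -0.106], TCP at [0.253, -0.572, 0.215] pointing down, gripper open.
Joint ranges: [-3.1, 3.1], [-0.84, 2.19], [0.05, 2.79], [-1.13, 4.28], [0.06, 2.93], [-2.69, 2.69]. Speed limits (rad/s): [2.22, 2.22, 2.79, 3.14, 3.14, 3.14].

INTERFACE

Orientations are given as a unit quaternion [w, x, y, z].
In Python, from workcell import ctrl gives the robot as it stands.
- The arm moves only by the tool step_arm, never from a script. Its argument "commands" is a list of rows, each a list of 3 entries, a list of its own where there are three numbers: the turn, a rotation vector about the tool's x, y, z in degrees, then the shift along the tool's x, y, z in m, then the finger opening in m, from 0 to 0.0951. A call has 1 to 8 rows; each row shifts and turns the commanded pose from where the row before left it, along the tool's axes as they then stand; what a row does not reach is not made up. A row lasts 1/8 s, in which the tool goes at most 62.5 mm and 10.7 degrees, less where a joint would pass 70% of its speed; a pose out of reach is approached as far as the arm can. A call is refused whole if a number of a shift passes 0.0625 or a number of a turn 10.7, either way. A call with a gripper value outside its range is refused whole. The fingers move at their own pace and stop on an object; "squeeze" is the grip in N (left out, the last holds). Time passes only in rows, so rows that do not move let the fingers close. It gives the time, the measured TCP pose, the force, the opening and the grip force at its end, in the units of the state.
- ctrl.get_state(): the state, without advancing time (a new reading comes with each control period).
- ctrl.capture(name): name is "side" or "top" or "wrist"; returns a dict with "img" (480x640x3 uint8, blue, green, red), "depth" (480x640 float32, m along the optical axis (not along the pixel's ray), 0 where there is no reading), "mtx" (3x3 intrinsics, pixels), "R" (3x3) and "t" (3): a world point X has camera coordinates R X + t. Camera axes: x right, y down, z forward; pixel columns grow to the right and rows downward; lengths in m; the calibration is good to about 2 mm. A picture is of the moment at which its call begins.
- ctrl.close_job(): hands the job in; it is judged then, once.
Trained networks look in a picture, given as the dict that the camera call returned (one of the last four; its "shot" number tells which), for a name from the list of things; names that differ only in an ending like _2 or _b are one class to them, and where a whole thing is asked for, a point or a joint stands for the part that bears it (a point fixed in the world has none). Each returns a list of dicts, best first, with "confidence" (0 to 1); they miss things now and then, are a little off and sometimes report something else, mostly with a low value. They report only what shows in the picture. A call takes as long as a camera call. They do not tell look-alikes from the thing itself.
- ctrl.recognise(picture, query): "xyz" ([x, y, z] in m, in world coordinates, good to about 4 mm: the middle of the surface that is visible of it).
- ctrl.trace(picture, query): "mask" (480x640 bool, what is visible of it).
The state is a dict: "t": time; "joint_positions": joint angles; "dq": joint speeds; "joint_torque": joint torques, N m; "position": TCP position; "tool_rot": TCP orientation; "force": force on the tool from outside, world axes, zero at the start; "wrist_torque": the same for the moment, N m; "gripper_width": finger opening in m; "grip_force": force on a finger pad.
Only numpy, scipy, OpenCV 4.12 (cv2) and the standard library are available. Lean on these libraries where they do the work, as an engineer would, in place of code of your own. Each camera call takes 0.05 s, during which the arm holds its last target. There are 200 camera calls.

TASK

By its blue handle, slide the tray with the two cupcakes across the gap, flat and level, without lifting it and without letting it sag into the gap, in between the guide rails of the receiving stand. Feel for the sprung rubber nose of the end stop and press the tray home against it with about 10 newtons (more than 5, never over 18) for half a second, not forcing the tray against rails or stands, then let go and leave it standing there touching the nose. Keep the cupcakes upright on the tray and leave everything else where it is.

Things in the scene. Friction and masses are not known exactly. Their poses are not given: they have to be found in the camera images.
- start_stand: low metal stand, fixed, 210 mm square, flat top 80 mm above the table. Origin on the table under its centre, z up; its -y points over the gap to the receiving stand, roughly to the robot's right. Open gap between the flat tops 85 to 105 mm; the two stands may be up to 12 mm out of line and 0.05 rad turned to each other.
- dock: receiving stand, fixed, 224 mm wide (x), 290 mm long (y), flat floor 78 mm above the table (2 mm lower than the start stand). Origin on the table under its centre; the tray enters at its +y end and travels along its -y. Two guide rails along y, 16 mm high, inner faces 93 mm either side of the centre line (3 mm play each side of the tray).
- dock_mouth (a point): centre of the receiving stand's +y edge at floor height, same axes as the stand. From here a lip slopes down 5 mm over 14 mm towards the gap, so that a nearly level tray rides up it; over the 50 mm before this edge the rails flare outwards by about 12 mm a side.
- end_stop: end stop, grey block 90 x 36 x 34 mm fixed on the far end of the receiving stand. Origin at the foot of its front face, on the centre line; +y points to the arriving tray. A sprung rubber nose, 20 mm across, centred 12 mm above the floor, stands out of that face: its tip is 22 to 50 mm from the face, set anew each time and not measured. It gives 0.45 mm per newton, 10 mm at most.
- tray: open steel tray, 180 mm wide (x), 200 mm long (y), rim 16 mm high, floor and walls 3 mm, about 0.18 kg. Origin at the centre of its underside; leading end -y, handle end +y. The cupcakes (about 0.12 kg each) put its balance point only 65 to 80 mm behind the leading edge, less than the gap: if not held level or held down at the handle end, it tips into the gap.
- tray_front (a point): middle of the tray's leading edge, at its underside; moves with the tray, same axes as the tray
- tray_rear (a point): middle of the tray's handle-end edge, at its underside; same axes as the tray
- handle (a point): grip point of the tray's handle, a blue upright flat plate across the rear of the tray: 64 mm wide along the tray's x, 8 mm thick along its y, top 57 mm above the tray's underside. The point is on the plate's middle plane, 40 mm above the underside and 86 mm behind the tray's origin. Nothing stands within 70 mm in front of or behind it but the low rim (top 16 mm above the underside) 10 mm behind.
- cupcake_left: vanilla cupcake with peach frosting in a yellow paper cup, 74 mm wide, 73 mm high, loose on the tray near its leading end on the tray's +x side; origin at the centre of its underside, z up
- cupcake_right: the same kind of cupcake (74 mm wide, 72 mm high) on the tray's -x side
- timer: bystander: white kitchen timer with a red knob, 62 mm wide, 44 mm high, on the table to the right; origin at the centre of its underside
- tape_roll: bystander: roll of tan tape lying flat, 100 mm wide, 25 mm high, behind the stands; origin at the centre of its underside
- spice_jar: bystander: spice jar, 47 mm wide, 98 mm high, at the left front; origin at the centre of its underside
- liners: bystander: stack of foil baking cups, 72 mm wide, 61 mm high, behind the receiving stand; origin at the centre of its underside
There are look-alikes about, which are no part of the job. Leave any green, orange or pink look-alike of the cupcake_left alone.

How it is judged:
On the way, in this order (a step that is already met when the one before it is completed fails the run):
1. the tray bridges the gap: leading edge over the receiving stand, handle end still over the start stand (y of tray_front in the frame of dock below 0.125 m and y of tray_rear in the frame of start_stand above -0.095 m), for 0.1 s.
2. the tray lies between the rails and presses on the rubber nose of the end stop with more than 5 N for 0.5 s (contact force between tray and end_stop above 5 N and y of tray_rear in the frame of dock below 0.15 m), for 0.5 s.
At the end, for the whole second after the job is handed in: the tray lies flat on the receiving stand between the rails, square to it within 0.06 rad and centred within 8 mm, its rear edge not more than 150 mm from the stand's centre, still touching the rubber nose, released and at rest; both cupcakes stand upright near the leading end of the tray (y of tray_rear in the frame of dock below 0.15 m and angle between the y axis of tray and the y axis of dock, either way round below 0.06 rad and x of tray_front in the frame of end_stop between -0.008 and 0.008 m and height (world z) of tray between 0.074 and 0.082 m and angle between tray's own z axis and vertical below 0.03 rad and contact force between tray and end_stop above 0.1 N and linear speed of tray below 0.01 m/s and angle between each of cupcake_left, cupcake_right's own z axis and vertical below 0.15 rad and y of each of cupcake_left, cupcake_right in the frame of tray below 0 m and z of each of cupcake_left, cupcake_right in the frame of tray below 0.012 m).
It fails at once if the tray sags or tips by more than 4 degrees (0.07 rad) (angle between tray's own z axis and vertical above 0.07 rad).
It fails at once if the tray is lifted more than 6 mm above the start stand's top (height (world z) of tray above 0.086 m).
It fails at once if the end stop is pressed with more than 18 N (contact force between tray and end_stop above 18 N).
It fails at once if the tray is forced against either stand or the rails with more than 25 N (contact force between tray and dock above 25 N or contact force between tray and start_stand above 25 N).
It fails at once if a cupcake topples or a bystander is moved by more than 20 mm (angle between any of cupcake_left, cupcake_right's own z axis and vertical above 0.35 rad or distance of any of timer, tape_roll, spice_jar, liners from where it was at the start of the episode above 0.02 m).
It also fails if it takes over 72 s, if anything falls off the work surface, if the arm or the gripper's body presses on something with over 40 N, if the wrist force passes 120 N, or if a joint passes its speed limit or range.

## Working session

There is one attempt and no reset: what is moved stays moved. The work goes in short steps, Python scripts to look and compute and a tool call to move; the robot and the scene stay as the last step left them, time stands still between calls to the robot, and variables do not carry over. Pictures are saved under pics/ and viewed, at most 10 in all, crops included, and the job is handed in when it is done.

Besides the shell and the picture viewer there is one more tool, called after "Emit:" as name([rows], argument=value, ...), one row to a line, values as JSON. step_arm: Moves the arm, as the interface text tells. Its arguments: {"type":"object","properties":{"commands":{"type":"array"},"squeeze":{"type":"number"}},"required":["commands"]}

```bash
mkdir -p pics; ls
cat > h.py <<'E'
from workcell import ctrl
import numpy as np, cv2
def pts(c, m=None):
    d=c["depth"]; K=c["mtx"]
    v,u=np.nonzero((d>0) if m is None else (m&(d>0)))
    z=d[v,u]; P=np.c_[(u-K[0,2])*z/K[0,0],(v-K[1,2])*z/K[1,1],z]
    return (P-c["t"])@c["R"], u, v
E
python3 - <<'E'
from h import *
np.set_printoptions(precision=4,suppress=True)
s=ctrl.get_state(); print(s)
for n in ("top","side"):
    c=ctrl.capture(n); cv2.imwrite(f"pics/{n}0.png",c["img"]); print(n,c["mtx"][0,0],-c["R"].T@c["t"])
    for q in ("tray","handle","dock","start_stand","end_stop","cupcake_left","cupcake_right"):
        for r in ctrl.recognise(c,q)[:3]: 
            X=np.array(r["xyz"]);p=c["mtx"]@(c["R"]@X+c["t"]);print(n,q,round(r["confidence"],2),X,(p[:2]/p[2]).astype(int))
E
```

```text
pics
{'t': 0.0, 'joint_positions': array([-1.2596,  0.4916,  1.5595, -0.    ,  1.0917, -0.1056]), 'dq': array([-0.0007,  0.0004, -0.0005,  0.0015, -0.0011, -0.0002]), 'joint_torque': array([  0.003 , -61.2648, -25.818 ,   0.0694,   0.0482,  -0.0001]), 'position': array([ 0.253 , -0.5712,  0.2141]), 'tool_rot': array([-0.0006,  0.9784,  0.2069, -0.0001]), 'force': array([-0.1554,  0.3922,  0.4536]), 'wrist_torque': array([-0.0249,  0.0077,  0.0516]), 'grip_force': 0.0, 'gripper_width': 0.09507155950843116}
top 541.8700070319541 [0.4425 0.1271 1.6292]
top tray 0.59 [0.5018 0.2431 0.0824] [276 275]
top tray 0.54 [0.4157 0.4751 0.0981] [193 306]
top handle 0.56 [0.5049 0.2398 0.085 ] [278 274]
top dock 0.83 [ 0.5051 -0.127   0.0792] [406 273]
top end_stop 0.74 [ 0.511  -0.2628  0.1166] [457 269]
top end_stop 0.27 [0.5038 0.2386 0.0838] [278 274]
top cupcake_left 0.78 [0.547  0.1604 0.1441] [305 257]
top cupcake_left 0.74 [0.5204 0.4869 0.0653] [192 270]
top cupcake_left 0.73 [0.6742 0.0607 0.0644] [339 215]
top cupcake_right 0.61 [0.4618 0.1565 0.1403] [307 289]
side 486.4806593437949 [0.0051 1.1682 1.153 ]
side tray 0.94 [0.4987 0.2435 0.0832] [322 279]
side handle 0.59 [0.5004 0.2403 0.0839] [322 278]
side dock 0.94 [ 0.497  -0.1017  0.079 ] [367 217]
side start_stand 0.71 [0.4221 0.2547 0.0758] [343 291]
side start_stand 0.61 [ 0.79   -0.1293  0.0419] [299 200]
side start_stand 0.42 [0.5375 0.1806 0.1376] [320 250]
side end_stop 0.59 [ 0.5005 -0.2535  0.107 ] [382 188]
side cupcake_left 0.79 [0.515  0.5018 0.0572] [274 344]
side cupcake_left 0.68 [0.5362 0.181  0.141 ] [320 249]
side cupcake_left 0.53 [0.6668 0.0759 0.0559] [301 238]
side cupcake_right 0.62 [0.4585 0.1852 0.1339] [342 259]
side cupcake_right 0.44 [0.4949 0.2426 0.0832] [323 279]
```

View pics/top0.png

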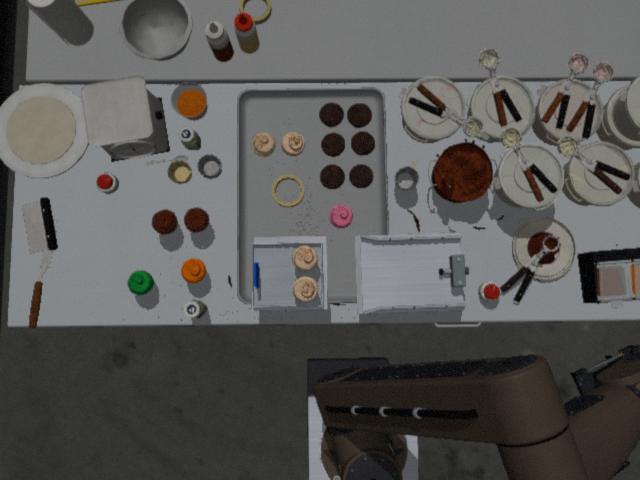

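View pics/side0.png

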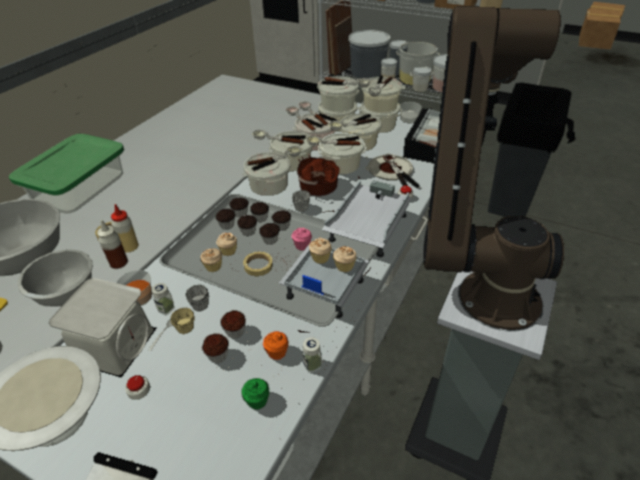

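The top view shows the tray on the start stand (x 253–327, y 237–308) with its blue handle at (256,275) and two peach cupcakes at (305,257) and (305,288). The receiving stand is at x 357–466, with the end stop at (457,270). The look-alikes are pink (341,215), orange (194,270) and green (140,282). There are also loose peach cupcakes at (263,143) and (292,143). Only the two cupcakes at (305,257) and (305,288) stand on the tray with the blue handle, so this is the right tray. I'll confirm that in an enlarged crop.

```bash
cat > m.py <<'E'
from h import *
np.set_printoptions(precision=4,suppress=True)
def blue(c):
    hsv=cv2.cvtColor(c["img"],cv2.COLOR_BGR2HSV)
    return (abs(hsv[...,0].astype(int)-113)<14)&(hsv[...,1]>130)&(hsv[...,2]>50)
E
python3 - <<'E'
from m import *
c=ctrl.capture("top")
cv2.imwrite("pics/crop1.png",cv2.resize(c["img"][225:320,240:480],None,fx=3.3,fy=3.3,interpolation=cv2.INTER_CUBIC))
P,u,v=pts(c,blue(c)); k=(u>240)&(u<270)&(v>250)&(v<300);P=P[k];print("blue",len(P),P.min(0),P.max(0),np.median(P,0)); 
T=P[P[:,2]>0.128]; print("top",len(T),T.mean(0),T.min(0),T.max(0))
if len(T)>3: print(np.polyfit(T[:,0],T[:,1],1))
P,u,v=pts(c)
k=(P[:,0]>.36)&(P[:,0]<.66)&(P[:,1]>-.32)&(P[:,1]<.35)&(P[:,2]>.06)&(P[:,2]<.2);P=P[k]
def band(lo,hi,f=lambda P:P[:,0]>-9):
    return P[(P[:,2]>lo)&(P[:,2]<hi)&f(P)]
# dock floor
D=band(.070,.084,lambda P:(P[:,1]<-.02)); print("dock floor",D.min(0),D.max(0),np.median(D[:,2]))
R=band(.088,.102,lambda P:(P[:,1]<.04)); 
for s in (1,-1):
    r=R[(s*(R[:,0]-.505)>.07)&(R[:,1]>-.27)&(R[:,1]<-.05)]; print("rail",s,len(r),r.min(0),r.max(0),np.polyfit(r[:,1],r[:,0],1))
    r=R[(s*(R[:,0]-.505)>.07)];print(r[:,1].min(),r[:,1].max())
E=band(.105,.12,lambda P:P[:,1]<-.2);print("stop",len(E),E.min(0),E.max(0),E.mean(0))
# grid height map along the line
for y in np.arange(-.30,.35,.01):
    r=P[abs(P[:,1]-y)<.003]; 
    if len(r): 
        q=r[abs(r[:,0]-.435)<.01]; print(round(y,2),"x",r[:,0].min().round(3),r[:,0].max().round(3),"z@.435",np.median(q[:,2]).round(3) if len(q) else None)
E
```

```text
blue 119 [0.4694 0.2955 0.0822] [0.5373 0.3047 0.1459] [0.5025 0.2972 0.1316]
top 66 [0.5047 0.2995 0.1364] [0.4741 0.2955 0.1299] [0.5348 0.3028 0.1459]
[0.001 0.299]
dock floor [ 0.3949 -0.2883  0.07  ] [ 0.623 -0.02   0.084] 0.07794364944671876
rail 1 211 [ 0.5914 -0.2685  0.0881] [ 0.6134 -0.0513  0.1017] [-0.0253  0.6008]
-0.2826844786311933 0.005499585615957735
rail -1 211 [ 0.4064 -0.2689  0.0886] [ 0.4182 -0.0509  0.1019] [-0.0219  0.4081]
-0.28841638014122634 0.0005097024926631887
stop 403 [ 0.4662 -0.2955  0.1052] [ 0.5537 -0.248   0.1197] [ 0.51   -0.2668  0.1119]
-0.3 x 0.503 0.517 z@.435 None
-0.29 x 0.413 0.52 z@.435 0.075
-0.28 x 0.401 0.623 z@.435 0.078
-0.27 x 0.402 0.623 z@.435 0.078
-0.26 x 0.399 0.622 z@.435 0.077
-0.25 x 0.399 0.62 z@.435 0.077
-0.24 x 0.399 0.619 z@.435 0.078
-0.23 x 0.399 0.62 z@.435 0.078
-0.22 x 0.399 0.62 z@.435 0.077
-0.21 x 0.399 0.62 z@.435 0.078
-0.2 x 0.4 0.62 z@.435 0.079
-0.19 x 0.4 0.621 z@.435 0.078
-0.18 x 0.397 0.621 z@.435 0.078
-0.17 x 0.397 0.62 z@.435 0.077
-0.16 x 0.397 0.618 z@.435 0.075
-0.15 x 0.397 0.618 z@.435 0.077
-0.1
[... 731 characters left out ...]

0.1 x 0.408 0.614 z@.435 0.079
0.11 x 0.408 0.614 z@.435 0.082
0.12 x 0.408 0.613 z@.435 0.084
0.13 x 0.409 0.614 z@.435 0.083
0.14 x 0.409 0.614 z@.435 0.085
0.15 x 0.409 0.615 z@.435 0.139
0.16 x 0.406 0.615 z@.435 0.143
0.17 x 0.406 0.615 z@.435 0.14
0.18 x 0.406 0.615 z@.435 0.138
0.19 x 0.406 0.615 z@.435 0.082
0.2 x 0.407 0.615 z@.435 0.085
0.21 x 0.407 0.615 z@.435 0.084
0.22 x 0.407 0.616 z@.435 0.083
0.23 x 0.407 0.615 z@.435 0.082
0.24 x 0.407 0.615 z@.435 0.085
0.25 x 0.407 0.613 z@.435 0.082
0.26 x 0.407 0.612 z@.435 0.083
0.27 x 0.407 0.613 z@.435 0.082
0.28 x 0.407 0.613 z@.435 0.082
0.29 x 0.407 0.613 z@.435 0.084
0.3 x 0.407 0.613 z@.435 0.083
0.31 x 0.408 0.613 z@.435 0.085
```

View pics/crop1.png

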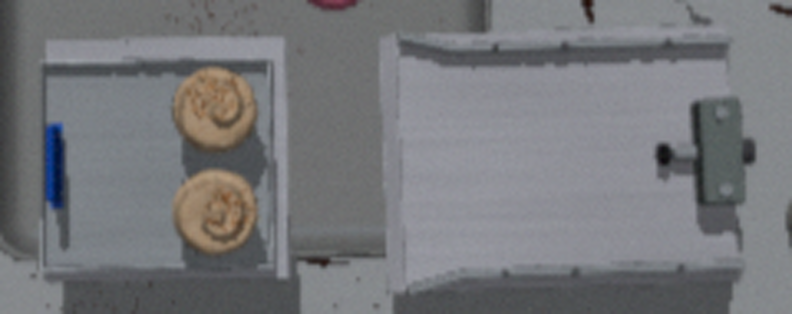

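The crop shows the blue handle at (54,165), the two peach cupcakes on this tray, and the nose tip near (662,153). Next I turn the tool square and move over.

Emit:
step_arm([
  [[0, 0, 7.96], [0, 0, 0], 0.06],
  [[0, 0, 7.96], [0, 0, 0], 0.06],
  [[0, 0, 7.96], [0, 0, 0], 0.06],
  [[0, 0, 0], [0.05, -0.02, -0.02], 0.06],
  [[0, 0, 0], [0.05, -0.03, -0.015], 0.06],
  [[0, 0, 0], [0.05, -0.04, 0], 0.06],
  [[0, 0, 0], [0.05, -0.05, 0], 0.06],
  [[0, 0, 0], [0.05, -0.06, 0], 0.06],
])

```text
t: 1.85
position: [0.4874, -0.3888, 0.2496]
tool_rot: [0.0, 1.0, -0.0, 0.0]
force: [0.3, -0.4, -0.2]
gripper_width: 0.0599
grip_force: 0.0
```

Emit:
step_arm([
  [[0, 0, 0], [0, -0.06, 0], 0.06],
  [[0, 0, 0], [0, -0.06, 0], 0.06],
  [[0, 0, 0], [0, -0.06, 0], 0.06],
  [[0, 0, 0], [0, -0.06, 0], 0.06],
  [[0, 0, 0], [0, -0.06, 0], 0.06],
  [[0, 0, 0], [0, -0.06, 0], 0.06],
  [[0, 0, 0], [0, -0.06, 0], 0.06],
  [[0, 0, 0], [0, 0, 0], 0.06],
])

```text
t: 2.85
position: [0.4857, 0.0331, 0.2498]
tool_rot: [-0.0, 1.0, 0.003, 0.0]
force: [0.5, -0.2, 0.6]
gripper_width: 0.0601
grip_force: 0.0
```

Run:
```python
from m import *
c=ctrl.capture("wrist"); cv2.imwrite("pics/w1.png",c["img"]); print(c["mtx"][0,0],-c["R"].T@c["t"],c["R"])
P,u,v=pts(c); print(P.min(0),P.max(0)); print(ctrl.get_state()["tool_rot"])
np.savez("w1.npz",**{k:c[k] for k in("img","depth","mtx","R","t")})
```

```text
425.65964824084034 [0.5691 0.0326 0.4199] [[ 0.0039 -1.      0.0008]
 [-0.956  -0.0035  0.2933]
 [-0.2933 -0.0019 -0.956 ]]
[-0.6912 -1.0488 -0.8911] [0.6639 1.1294 0.3662]
[0.0001 1.     0.0018 0.0002]
```

View pics/w1.png

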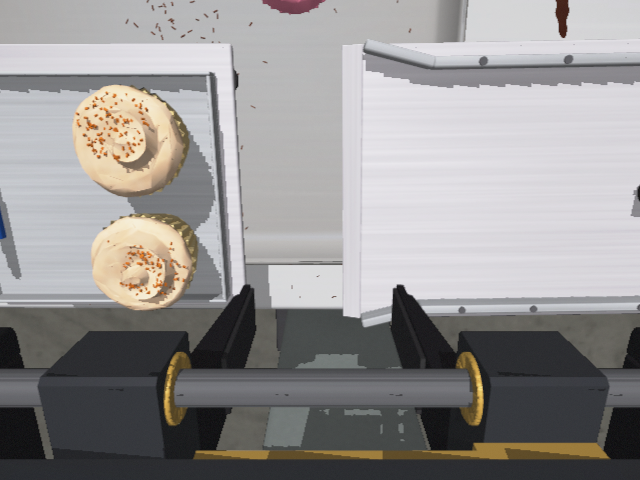

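The wrist view shows the tray's front rim at about x=215–226. The start stand edge runs from (233,45) to (244,305), the dock mouth edge is at x≈362, and the far and near rails are at y≈65 and y≈310. I'll fit these from depth.

Run:
```python
from m import *
c=dict(np.load("w1.npz")); P,u,v=pts(c)
def fit(ax,name,m,side):  # extreme of axis 'ax' per bin of the other axis, robust line
    Q=P[m]; o=1-ax; b=np.round(Q[:,o]/.004).astype(int); X=[];Y=[]
    for k in np.unique(b):
        q=Q[b==k]
        if len(q)<3: continue
        X.append(q[:,o].mean());Y.append(np.percentile(q[:,ax],2 if side<0 else 98))
    X=np.array(X);Y=np.array(Y); g=np.ones(len(X),bool)
    for _ in range(5):
        p=np.polyfit(X[g],Y[g],1); r=abs(Y-np.polyval(p,X)); g=r<max(.001,2*np.median(r))
    print(name,len(X),g.sum(),"slope,int",p,"range",X.min(),X.max(),"val@mean",np.polyval(p,X[g].mean()),"resid",r[g].std()); return p
x,y,z=P.T; ok=(v<325)
rail=ok&(z>.086)&(z<.1)&(y<-.058)&(y>-.25)
fit(0,"far rail inner",rail&(x>.57)&(x<.64),-1); fit(0,"far rail outer",rail&(x>.57)&(x<.64),1)
fit(0,"near rail inner",rail&(x>.38)&(x<.44),1)
fit(1,"dock floor +y",ok&(z>.076)&(z<.083)&(x>.43)&(x<.58)&(y<.06)&(y>-.1),1)
fit(1,"lip end",ok&(z>.068)&(z<.083)&(x>.43)&(x<.58)&(y<.06)&(y>-.1),1)
t=ok&(y>.08)&(y<.3)
fit(1,"stand -y edge",t&(z>.074)&(z<.1)&(x>.43)&(x<.59),-1)
fit(1,"tray front rim",t&(z>.0915)&(z<.101)&(x>.43)&(x<.58)&(y<.14),-1)
fit(0,"tray far rim outer",t&(z>.0915)&(z<.101)&(x>.57)&(x<.63)&(y>.115),1)
fit(0,"tray near rim outer",t&(z>.0915)&(z<.101)&(x>.38)&(x<.44)&(y>.115),-1)
fit(0,"stand far edge",t&(z>.07)&(z<.1)&(x>.57)&(x<.66),1)
fl=ok&(x>.45)&(x<.56)&(y<-.02)&(y>-.17); print("floor z",np.median(z[fl]),z[fl].std()); fl=ok&(x>.45)&(x<.56)&(y>.21)&(y<.27);print("tray floor z",np.median(z[fl]))
q=ok&(y<-.17)&(z>.083)&(z<.115)&(x>.47)&(x<.55); print("nose",q.sum(),P[q].min(0) if q.any() else 0,P[q].max(0) if q.any() else 0)
```

```text
far rail inner 34 34 slope,int [-0.021  0.598] range -0.19108575078924012 -0.060000766506149716 val@mean 0.6006095917737244 resid 1.815391778409942e-05
far rail outer 34 34 slope,int [-0.0218  0.6055] range -0.19108575078924012 -0.060000766506149716 val@mean 0.6082444609682413 resid 0.00011671163278000759
near rail inner 45 45 slope,int [-0.0212  0.4124] range -0.23545988200230936 -0.0599515044364561 val@mean 0.41554135772428996 resid 8.641169367133124e-05
dock floor +y 38 35 slope,int [ 0.0256 -0.0084] range 0.43199505160391843 0.5789167355052077 val@mean 0.004484485976723067 resid 0.00028844807617292345
lip end 38 38 slope,int [0.016  0.0055] range 0.4320027234665806 0.5789189443678723 val@mean 0.013606344180946984 resid 0.00014285346362939735
stand -y edge 40 35 slope,int [0.0059 0.0975] range 0.43200380491455603 0.5880346963623003 val@mean 0.10050290678147804 resid 0.00020828896951545812
tray front rim 38 38 slope,int [0.0037 0.1105] range 0.43202003859173665 0.5791506107599531 val@mean 0.11234166942257767 resid 4.521899403670543e-05
tray far rim outer 38 37 slope,int [-0.0038  0.5964] range 0.11584818662846087 0.2624568267863287 val@mean 0.5956566705142842 resid 2.5113810769881907e-05
tray near rim outer 35 35 slope,int [-0.0041  0.4169] range 0.1163417131908874 0.29882676562336846 val@mean 0.4160042309175279 resid 0.00011568395696048115
stand far edge 45 42 slope,int [-0.0095  0.6169] range 0.10045871958001817 0.27494280320297565 val@mean 0.6151714904540279 resid 0.0002406100929493206
floor z 0.07812324840507116 0.000739698391553883
tray floor z 0.08280287071350126
nose 19 [ 0.503  -0.2206  0.0831] [ 0.5122 -0.219   0.0862]
```

Emit:
step_arm([
  [[0, 0, 0.1], [0.004, -0.055, 0], 0.06],
  [[0, 0, 0.1], [0.004, -0.055, 0], 0.06],
  [[0, 0, 0], [0.004, -0.055, 0], 0.06],
  [[0, 0, 0], [0.004, -0.055, 0], 0.06],
  [[0, 0, 0], [0.003, -0.046, 0], 0.06],
  [[0, 0, 0], [0, 0, 0], 0.06],
])

```text
t: 3.65
position: [0.5063, 0.2968, 0.249]
tool_rot: [0.0, 1.0, -0.001, -0.0]
force: [0.1, -0.9, -0.3]
gripper_width: 0.0603
grip_force: 0.0
```

Emit:
step_arm([
  [[0, 0, -0.34], [-0.001, -0.0016, 0.03], 0.06],
  [[0, 0, 0], [0, 0, 0.04], 0.05],
  [[0, 0, 0], [0, 0, 0.04], 0.04],
  [[0, 0, 0], [0, 0, 0.025], 0.04],
  [[0, 0, 0], [0, 0, 0.012], 0.04],
  [[0, 0, 0], [0, 0, 0], 0.04],
])

```text
t: 4.4
position: [0.5051, 0.2963, 0.1024]
tool_rot: [0.0, 1.0, 0.001, -0.0]
force: [0.7, -0.2, 0.6]
gripper_width: 0.0402
grip_force: 0.0
```

Run:
```python
from m import *
s=ctrl.get_state(); print(s["position"],s["tool_rot"],s["force"],s["wrist_torque"],s["joint_positions"])
c=ctrl.capture("wrist"); cv2.imwrite("pics/w2.png",c["img"])
P,u,v=pts(c,blue(c)); print(len(P),P.min(0),P.max(0)); T=P[P[:,2]>.133]; print(T.mean(0),T.min(0),T.max(0),np.polyfit(T[:,0],T[:,1],1))
```

```text
[0.5051 0.2963 0.1024] [ 0.0002  1.      0.0006 -0.0003] [ 0.6933 -0.1753  0.5857] [ 0.0686 -0.0164 -0.0576] [ 0.4178  0.5695  1.7694 -0.0003  0.8034  1.9876]
3777 [0.4319 0.2938 0.0819] [0.5426 0.3049 0.1933]
[0.5148 0.2989 0.1368] [0.4739 0.295  0.1331] [0.5381 0.303  0.1933] [-0.0004  0.2992]
```

View pics/w2.png

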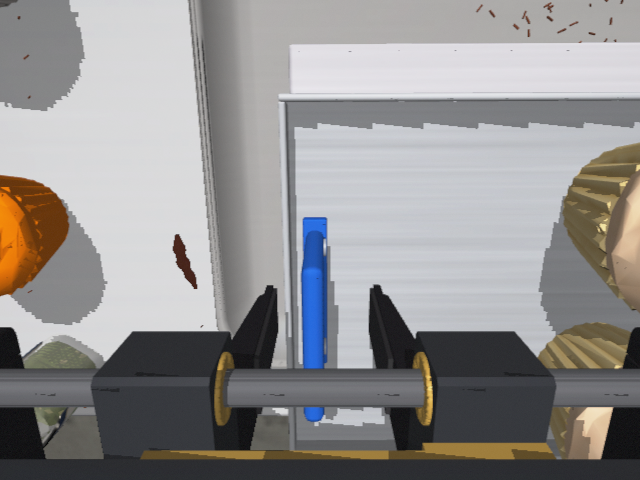

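The blue plate (x≈314) sits between the open fingers (midpoint x≈323), about 2.5 mm to the +y side of centre. I'll centre on it and close.

Emit:
step_arm([
  [[0, 0, 0], [0.0005, -0.0026, 0], 0.04],
  [[0, 0, 0], [0, 0, 0], 0.025],
  [[0, 0, 0], [0, 0, 0], 0.015],
  [[0, 0, 0], [0, 0, 0], 0.0],
  [[0, 0, 0], [0, 0, 0], 0.0],
  [[0, 0, 0], [0, 0, 0], 0.0],
], squeeze=50)

```text
t: 5.2
position: [0.5052, 0.2999, 0.1027]
tool_rot: [0.0, 1.0, 0.001, 0.0]
force: [-0.3, 0.2, 0.4]
gripper_width: 0.008
grip_force: 50.0
```

Run:
```python
from m import *
s=ctrl.get_state(); print(s["position"],s["tool_rot"],s["force"],s["wrist_torque"],s["gripper_width"],s["grip_force"])
```

```text
[0.5052 0.2999 0.1027] [0.0001 1.     0.0014 0.    ] [-0.3399  0.1766  0.4339] [0.0987 0.1292 0.193 ] 0.007992042152694433 49.99911546707153
```

Emit:
step_arm([
  [[0, 0, -0.2], [-0.001, 0, 0], 0],
  [[0, 0, -0.2], [-0.0015, 0, 0], 0],
  [[0, 0, -0.2], [-0.0015, 0, 0], 0],
  [[0, 0, -0.2], [-0.0015, 0, 0], 0],
  [[0, 0, -0.19], [-0.001, 0, 0], 0],
  [[0, 0, 0], [0, 0.002, 0], 0],
  [[0, 0, 0], [0, 0.004, 0], 0],
  [[0, 0, 0], [0, 0.004, 0], 0],
])

```text
t: 6.2
position: [0.4987, 0.2897, 0.1026]
tool_rot: [-0.0, 1.0, 0.01, -0.0]
force: [0.9, 3.3, 1.6]
gripper_width: 0.0074
grip_force: 50.0
```

Run:
```python
from m import *
s=ctrl.get_state(); print(s["position"],s["tool_rot"],s["force"],s["wrist_torque"])
p=s["position"]; h=p[1]-.0015; print("handle cam",p[0]+.0003,h,"line x",.5052-.0211*h,"yaw",2*np.arctan2(s["tool_rot"][2],s["tool_rot"][1]))
```

```text
[0.4987 0.2897 0.1026] [-0.0001  1.      0.0098 -0.0001] [0.8572 3.3354 1.5743] [ 0.7409 -0.0124 -0.0096]
handle cam 0.49904341657919443 0.28824172741780846 line x 0.49911809955148423 yaw 0.019593293701060853
```

Emit:
step_arm([
  [[0, 0, 0], [0, 0.006, 0], 0],
  [[0, 0, 0], [0, 0.008, 0], 0],
  [[0, 0, 0], [0, 0.008, 0], 0],
  [[0, 0, 0], [0, 0.008, 0], 0],
  [[0, 0, 0], [0, 0.008, 0], 0],
  [[0, 0, 0], [0, 0.008, 0], 0],
  [[0, 0, 0], [0, 0.006, 0], 0],
  [[0, 0, 0], [0, 0.004, 0], 0],
])

```text
t: 7.2
position: [0.5, 0.2335, 0.1026]
tool_rot: [0.0, 1.0, 0.01, 0.0]
force: [0.2, 5.2, 2.4]
gripper_width: 0.008
grip_force: 50.0
```

```bash
cat > st.py <<'E'
from m import *
s=ctrl.get_state(); print(s["t"],s["position"],s["tool_rot"],"F",s["force"],"M",s["wrist_torque"],s["gripper_width"])
p=s["position"]; h=p[1]-.0015; print("handle cam",p[0]+.0003,h,"line x",.5052-.0211*h,"yaw",2*np.arctan2(s["tool_rot"][2],s["tool_rot"][1]),"front y",h-.186)
E
cat > tilt.py <<'E'
from m import *
c=ctrl.capture("wrist"); P,u,v=pts(c); x,y,z=P.T; s=ctrl.get_state(); h=s["position"][1]-.0015
m=(v<320)&(abs(x-.505)<.05)&(y<h-.015)&(y>h-.08)&(abs(z-.083)<.012)
A=np.c_[y[m]-h+.086,x[m]-.505,np.ones(m.sum())]; print("floor slope(y,x),z",np.linalg.lstsq(A,z[m],rcond=None)[0],m.sum())
E
python3 st.py; python3 tilt.py
```

```text
7.2 [0.5    0.2335 0.1026] [0.     1.     0.0098 0.    ] F [0.1965 5.241  2.4332] M [ 0.9595  0.0231 -0.0183] 0.008007456474949569
handle cam 0.5003391655276137 0.2319911345742017 line x 0.5003049870604843 yaw 0.01952134792024544 front y 0.0459911345742017
floor slope(y,x),z [-0.0015 -0.0008  0.0831] 19268
```

Emit:
step_arm([
  [[0, 0, 0], [0, 0.006, 0], 0],
  [[0, 0, 0], [0, 0.006, 0], 0],
  [[0, 0, 0], [0, 0.006, 0], 0],
  [[0, 0, 0], [0, 0.006, 0], 0],
])

```text
t: 7.75
position: [0.5005, 0.2098, 0.1026]
tool_rot: [-0.0, 1.0, 0.01, 0.0]
force: [0.5, 5.0, 3.1]
gripper_width: 0.0078
grip_force: 50.0
```

```bash
python3 st.py; python3 tilt.py
```

```text
7.75 [0.5005 0.2098 0.1026] [-0.      1.      0.01    0.0001] F [0.4608 4.9776 3.1342] M [ 0.9561 -0.0082  0.0016] 0.007797441425308943
handle cam 0.5007688240609519 0.20827025498499185 line x 0.5008054976198166 yaw 0.019929377868090112 front y 0.022270254984991855
floor slope(y,x),z [-0.001  -0.0003  0.0831] 19145
```

Emit:
step_arm([
  [[0, 0, 0], [0, 0.006, 0], 0],
  [[0, 0, 0], [0, 0.006, 0], 0],
  [[0, 0, 0], [0, 0.006, 0], 0],
  [[0, 0, 0], [0, 0.006, 0], 0],
  [[0, 0, 0], [0, 0.006, 0], 0],
  [[0, 0, 0], [0, 0.006, 0], 0],
])

```text
t: 8.55
position: [0.5012, 0.1739, 0.1027]
tool_rot: [-0.0, 1.0, 0.01, 0.0]
force: [0.3, 6.1, 4.3]
gripper_width: 0.0078
grip_force: 50.0
```

```bash
python3 st.py; python3 tilt.py
```

```text
8.55 [0.5012 0.1739 0.1027] [-0.0001  1.      0.0099  0.0001] F [0.3088 6.1062 4.2646] M [ 1.168   0.052  -0.0313] 0.007838897454534874
handle cam 0.501485882234568 0.17237730910299726 line x 0.5015628387779267 yaw 0.01976019016011785 front y -0.013622690897002743
floor slope(y,x),z [-0.0005 -0.0006  0.0831] 18911
```

Emit:
step_arm([
  [[0, 0, 0], [0, 0.006, 0], 0],
  [[0, 0, 0], [0, 0.006, 0], 0],
  [[0, 0, 0], [0, 0.006, 0], 0],
  [[0, 0, 0], [0, 0.006, 0], 0],
  [[0, 0, 0], [0, 0.004, 0], 0],
])

```text
t: 9.22
position: [0.5017, 0.146, 0.1027]
tool_rot: [-0.0, 1.0, 0.01, 0.0]
force: [-0.0, 6.7, 4.7]
gripper_width: 0.0078
grip_force: 50.0
```

```bash
python3 st.py; python3 tilt.py
python3 - <<'E'
from m import *
c=ctrl.capture("top"); cv2.imwrite("pics/crop2.png",cv2.resize(c["img"][225:320,240:480],None,fx=3.3,fy=3.3,interpolation=cv2.INTER_CUBIC))
E
```

```text
9.225 [0.5017 0.146  0.1027] [-0.0001  1.      0.0098  0.    ] F [-0.0275  6.6906  4.6813] M [1.4225 0.0366 0.0027] 0.007805324863998385
handle cam 0.5020191264512798 0.14447848890168527 line x 0.5021515038841744 yaw 0.01953267310696354 front y -0.04152151109831473
floor slope(y,x),z [ 0.0012 -0.0004  0.083 ] 18718
```

View pics/crop2.png

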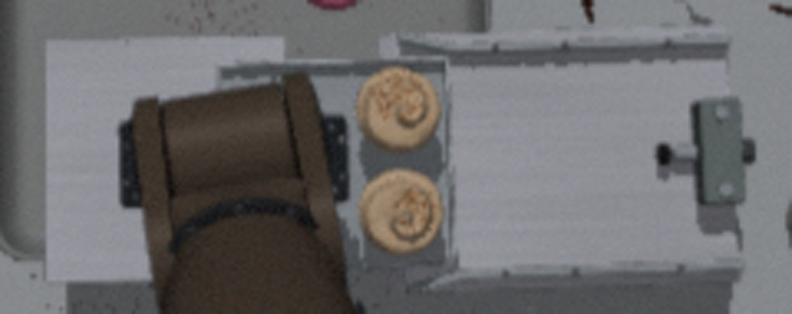

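The top crop shows the tray's front at x≈447, between the rails, with both cupcakes upright. I'll check centring from the wrist camera.

```bash
cat > cen.py <<'E'
from m import *
c=ctrl.capture("wrist"); P,u,v=pts(c); x,y,z=P.T; s=ctrl.get_state(); h=s["position"][1]-.0015
ok=(v<330)
def edge(m,side,name):
    Q=P[m]; b=np.round(Q[:,1]/.004).astype(int);X=[];Y=[]
    for k in np.unique(b):
        q=Q[b==k]
        if len(q)>=3: X.append(q[:,1].mean());Y.append(np.percentile(q[:,0],2 if side<0 else 98))
    X=np.array(X);Y=np.array(Y)
    if len(X)<4: print(name,"few");return
    g=np.ones(len(X),bool)
    for _ in range(5):
        p=np.polyfit(X[g],Y[g],1); r=abs(Y-np.polyval(p,X)); g=r<max(.0007,2*np.median(r))
    print(name,g.sum(),len(X),p,"y",X[g].min(),X[g].max(),"line at that",np.polyval(p,-.05))
print("view y",y[ok&(z>.07)].min())
F=h-.186
edge(ok&(abs(z-.0955)<.004)&(y>max(F+.01,.02))&(y<h)&(x>.57)&(x<.62),1,"tray far outer")
edge(ok&(abs(z-.0955)<.004)&(y>max(F+.01,.02))&(y<h)&(x>.38)&(x<.44),-1,"tray near outer")
edge(ok&(abs(z-.094)<.004)&(y<F-.004)&(y<-.055)&(x>.57)&(x<.64),-1,"far rail inner")
edge(ok&(abs(z-.094)<.004)&(y<F-.004)&(y<-.055)&(x>.38)&(x<.44),1,"near rail inner")
E
python3 cen.py
```

```text
view y -0.012781997701185597
tray far outer 31 32 [-0.0185  0.5942] y 0.023696598268863063 0.1430266994788993 line at that 0.5951472785533309
tray near outer few
far rail inner few
near rail inner few
```

Emit:
step_arm([
  [[0, 0, -0.06], [0.0003, 0.004, 0], 0],
  [[0, 0, -0.06], [0.0003, 0.006, 0], 0],
  [[0, 0, 0], [0, 0.006, 0], 0],
  [[0, 0, 0], [0, 0.006, 0], 0],
  [[0, 0, 0], [0, 0.006, 0], 0],
  [[0, 0, 0], [0, 0.006, 0], 0],
  [[0, 0, 0], [0, 0.006, 0], 0],
  [[0, 0, 0], [0, 0.004, 0], 0],
])

```text
t: 10.38
position: [0.5032, 0.1021, 0.1026]
tool_rot: [-0.0, 1.0, 0.011, -0.0]
force: [-0.8, 5.5, 4.6]
gripper_width: 0.0079
grip_force: 50.0
```

```bash
python3 st.py; python3 tilt.py; python3 cen.py
```

```text
10.375 [0.5032 0.1021 0.1026] [-0.0002  0.9999  0.0107 -0.0001] F [-0.8167  5.5456  4.5856] M [1.7644 0.0271 0.0013] 0.007889805094173542
handle cam 0.5034811796027349 0.10061747053290807 line x 0.5030769713717557 yaw 0.021432916516166706 front y -0.08538252946709193
floor slope(y,x),z [ 0.0028 -0.0003  0.0828] 18215
view y -0.05708183706416331
tray far outer 21 21 [-0.0277  0.5957] y 0.020974850148376675 0.0992870690579836 line at that 0.5970770134842811
tray near outer few
far rail inner few
near rail inner few
```

Emit:
step_arm([
  [[0, 0, 0.05], [0, 0.005, 0], 0],
  [[0, 0, 0], [-0.0002, 0.005, 0], 0],
  [[0, 0, 0], [0, 0.005, 0], 0],
  [[0, 0, 0], [0, 0.005, 0], 0],
  [[0, 0, 0], [0, 0.005, 0], 0],
  [[0, 0, 0], [0, 0.004, 0], 0],
])

```text
t: 11.22
position: [0.5034, 0.0724, 0.1023]
tool_rot: [0.0, 1.0, 0.01, -0.001]
force: [0.7, -0.7, -5.3]
gripper_width: 0.008
grip_force: 50.0
```

```bash
python3 st.py; python3 tilt.py; python3 cen.py
```

```text
11.225 [0.5034 0.0724 0.1023] [ 0.0001  0.9999  0.0104 -0.0005] F [ 0.6708 -0.7072 -5.2729] M [0.5386 0.0279 0.0104] 0.008049481887979557
handle cam 0.5036779283307833 0.07094398562484718 line x 0.5037030819033157 yaw 0.020825779443343805 front y -0.11505601437515282
floor slope(y,x),z [ 0.0008 -0.0016  0.0825] 18172
view y -0.08673402628714293
tray far outer 14 14 [-0.0196  0.5947] y 0.021006511785529973 0.07042906586402461 line at that 0.5956870695516299
tray near outer few
far rail inner few
near rail inner few
```

Emit:
step_arm([
  [[0, 0, 0], [0, 0, 0.0005], 0],
  [[0, 0, 0], [0, 0, 0.0005], 0],
  [[0, 0, 0], [0, 0, 0.0003], 0],
  [[0, 0, 0], [0, 0, 0], 0],
])

```text
t: 11.82
position: [0.5037, 0.073, 0.1013]
tool_rot: [0.0, 1.0, 0.011, -0.0]
force: [-0.0, -0.7, -4.3]
gripper_width: 0.0077
grip_force: 50.0
```

```bash
python3 st.py; python3 tilt.py
```

```text
11.825 [0.5037 0.073  0.1013] [ 0.      0.9999  0.0105 -0.    ] F [-0.0452 -0.7482 -4.2509] M [ 0.5158 -0.0094  0.0429] 0.0077153163298876145
handle cam 0.5039628276420561 0.0714704161117659 line x 0.5036919742200417 yaw 0.02104616096548519 front y -0.1145295838882341
floor slope(y,x),z [ 0.0012 -0.0005  0.0816] 18075
```

Emit:
step_arm([
  [[0, 0, 0], [0, 0, 0.0003], 0],
  [[0, 0, 0], [0, 0, 0.0003], 0],
  [[0, 0, 0], [0, 0, 0], 0],
])

```text
t: 12.25
position: [0.5037, 0.0729, 0.1008]
tool_rot: [0.0, 1.0, 0.011, 0.0]
force: [-0.0, 0.8, -2.8]
gripper_width: 0.0077
grip_force: 50.0
```

```bash
python3 st.py; python3 tilt.py; python3 cen.py
```

```text
12.25 [0.5037 0.0729 0.1008] [0.0001 0.9999 0.0105 0.0001] F [-0.0241  0.8452 -2.8332] M [ 0.4241  0.0797 -0.0525] 0.007654316340788436
handle cam 0.5040257830339503 0.07142697268472022 line x 0.5036928908763524 yaw 0.021068400665830916 front y -0.11457302731527978
floor slope(y,x),z [0.0001 0.     0.0812] 18068
view y -0.08609067342232025
tray far outer 14 14 [-0.0201  0.595 ] y 0.02101586419210252 0.07076202963938309 line at that 0.5960086778304958
tray near outer few
far rail inner few
near rail inner few
```

Emit:
step_arm([
  [[0, 0, 0], [0, 0.004, 0], 0],
  [[0, 0, 0], [0, 0.006, 0], 0],
  [[0, 0, 0], [0, 0.006, 0], 0],
  [[0, 0, 0], [0, 0.006, 0], 0],
  [[0, 0, 0], [0, 0.006, 0], 0],
  [[0, 0, 0], [0, 0.006, 0], 0],
  [[0, 0, 0], [0, 0.006, 0], 0],
  [[0, 0, 0], [0, 0.004, 0], 0],
])

```text
t: 13.35
position: [0.5046, 0.0285, 0.1007]
tool_rot: [0.0, 1.0, 0.01, 0.0]
force: [-0.5, 1.2, -1.4]
gripper_width: 0.0079
grip_force: 50.0
```

```bash
python3 st.py; python3 tilt.py; python3 cen.py
```

```text
13.35 [0.5046 0.0285 0.1007] [0.     0.9999 0.0104 0.    ] F [-0.4538  1.166  -1.4458] M [0.4299 0.018  0.0072] 0.007905451759767763
handle cam 0.5049246748253626 0.027020987797448957 line x 0.5046298571574738 yaw 0.020759320793275873 front y -0.15897901220255103
floor slope(y,x),z [-0.0003 -0.0001  0.0811] 17790
view y -0.13051769801908075
tray far outer few
tray near outer few
far rail inner few
near rail inner few
```

Emit:
step_arm([
  [[0, 0, 0], [0, 0.005, 0], 0],
  [[0, 0, 0], [0, 0.006, 0], 0],
  [[0, 0, 0], [0, 0.006, 0], 0],
  [[0, 0, 0], [0, 0.006, 0], 0],
  [[0, 0, 0], [0, 0.006, 0], 0],
  [[0, 0, 0], [0, 0.006, 0], 0],
  [[0, 0, 0], [0, 0.004, 0], 0],
  [[0, 0, 0], [0, 0.002, 0], 0],
])

```text
t: 14.45
position: [0.5055, -0.0123, 0.1007]
tool_rot: [0.0, 1.0, 0.01, -0.0]
force: [0.5, 1.9, -2.2]
gripper_width: 0.0079
grip_force: 50.0
```

```bash
python3 st.py; python3 tilt.py
python3 - <<'E'
from m import *
c=ctrl.capture("top"); cv2.imwrite("pics/crop3.png",cv2.resize(c["img"][225:320,340:480],None,fx=5,fy=5,interpolation=cv2.INTER_CUBIC))
E
```

```text
14.45 [ 0.5055 -0.0123  0.1007] [ 0.      0.9999  0.0104 -0.    ] F [ 0.5396  1.9211 -2.2048] M [0.4496 0.0154 0.0375] 0.007927413903064928
handle cam 0.5057554118502703 -0.013842008122081412 line x 0.5054920663713759 yaw 0.02072137750417245 front y -0.19984200812208142
floor slope(y,x),z [-0.0004 -0.0007  0.0811] 17520
```

View pics/crop3.png

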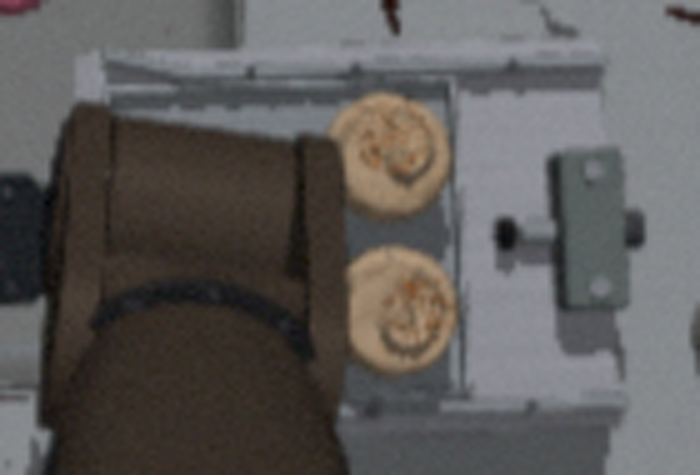

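The crop shows the tray front at x≈458 and the nose tip at x≈497, about 20 mm apart. The tray is straight between the rails. I'll creep forward from here.

Emit:
step_arm([
  [[0, 0, 0], [0, 0.003, 0], 0],
  [[0, 0, 0], [0, 0.004, 0], 0],
  [[0, 0, 0], [0, 0.003, 0], 0],
  [[0, 0, 0], [0, 0.002, 0], 0],
  [[0, 0, 0], [0, 0.001, 0], 0],
  [[0, 0, 0], [0, 0.001, 0], 0],
])

```text
t: 15.3
position: [0.5057, -0.0261, 0.1007]
tool_rot: [0.0, 1.0, 0.01, 0.0]
force: [-0.1, 1.9, -1.2]
gripper_width: 0.0082
grip_force: 50.0
```

Emit:
step_arm([
  [[0, 0, 0], [0, 0.001, 0], 0],
  [[0, 0, 0], [0, 0.001, 0], 0],
])

```text
t: 15.55
position: [0.5058, -0.0281, 0.1007]
tool_rot: [0.0, 1.0, 0.01, -0.0]
force: [0.3, 1.7, -2.6]
gripper_width: 0.0077
grip_force: 50.0
```

Emit:
step_arm([
  [[0, 0, 0], [0, 0.001, 0], 0],
  [[0, 0, 0], [0, 0.001, 0], 0],
])

```text
t: 15.8
position: [0.5058, -0.0301, 0.1007]
tool_rot: [0.0, 1.0, 0.011, 0.0]
force: [-0.3, 2.0, -1.6]
gripper_width: 0.0079
grip_force: 50.0
```

Emit:
step_arm([
  [[0, 0, 0], [0, 0.001, 0], 0],
  [[0, 0, 0], [0, 0.001, 0], 0],
])

```text
t: 16.05
position: [0.5059, -0.0321, 0.1007]
tool_rot: [0.0, 1.0, 0.01, -0.0]
force: [0.2, 1.9, -2.3]
gripper_width: 0.008
grip_force: 50.0
```

Emit:
step_arm([
  [[0, 0, 0], [0, 0.001, 0], 0],
  [[0, 0, 0], [0, 0.001, 0], 0],
])

```text
t: 16.3
position: [0.5059, -0.0339, 0.1007]
tool_rot: [-0.0, 1.0, 0.01, -0.0]
force: [0.7, 6.8, -1.4]
gripper_width: 0.0075
grip_force: 50.0
```

Emit:
step_arm([
  [[0, 0, 0], [0, 0.001, 0], 0],
  [[0, 0, 0], [0, 0.001, 0], 0],
])

```text
t: 16.55
position: [0.5058, -0.0356, 0.1007]
tool_rot: [-0.0, 1.0, 0.01, -0.0]
force: [0.8, 10.1, -0.0]
gripper_width: 0.0078
grip_force: 50.0
```

Emit:
step_arm([
  [[0, 0, 0], [0, 0.001, 0], 0],
  [[0, 0, 0], [0, 0, 0], 0],
  [[0, 0, 0], [0, 0, 0], 0],
  [[0, 0, 0], [0, 0, 0], 0],
  [[0, 0, 0], [0, 0, 0], 0],
  [[0, 0, 0], [0, 0, 0], 0],
  [[0, 0, 0], [0, 0, 0], 0],
])

```text
t: 17.42
position: [0.5059, -0.0364, 0.1008]
tool_rot: [-0.0, 1.0, 0.01, -0.0]
force: [-0.5, 8.8, -0.3]
gripper_width: 0.0082
grip_force: 50.0
```

```bash
python3 st.py; python3 tilt.py
```

```text
17.425 [ 0.5059 -0.0364  0.1008] [-0.0004  0.9999  0.0105 -0.0001] F [-0.5279  8.8473 -0.3109] M [ 1.5954 -0.0485  0.013 ] 0.008246959105011577
handle cam 0.5061572934641246 -0.0379242562663934 line x 0.5060002018072208 yaw 0.02097316725029161 front y -0.2239242562663934
floor slope(y,x),z [-0.0004 -0.0004  0.0812] 17397
```

Emit:
step_arm([
  [[0, 0, 0], [0, -0.001, 0], 0],
  [[0, 0, 0], [0, -0.001, 0], 0],
  [[0, 0, 0], [0, -0.0008, 0], 0],
  [[0, 0, 0], [0, 0, 0], 0],
])

```text
t: 17.98
position: [0.5059, -0.0341, 0.1007]
tool_rot: [-0.0, 1.0, 0.01, -0.0]
force: [-0.1, 6.3, -1.5]
gripper_width: 0.0081
grip_force: 50.0
```

Emit:
step_arm([
  [[0, 0, 0], [0, -0.0007, 0], 0],
  [[0, 0, 0], [0, -0.0005, 0], 0],
  [[0, 0, 0], [0, 0, 0], 0],
])

```text
t: 18.35
position: [0.5059, -0.0332, 0.1007]
tool_rot: [0.0, 1.0, 0.01, -0.0]
force: [-0.9, 2.2, -2.7]
gripper_width: 0.0077
grip_force: 50.0
```

Emit:
step_arm([
  [[0, 0, 0], [0, -0.0004, 0], 0],
  [[0, 0, 0], [0, 0, 0], 0],
])

```text
t: 18.6
position: [0.5059, -0.0328, 0.1007]
tool_rot: [0.0, 1.0, 0.01, 0.0]
force: [-0.2, 0.5, -3.1]
gripper_width: 0.0076
grip_force: 50.0
```

Emit:
step_arm([
  [[0, 0, 0], [0, 0, 0.0003], 0],
  [[0, 0, 0], [0, 0, 0.0002], 0],
  [[0, 0, 0], [0, 0, 0], 0],
])

```text
t: 18.98
position: [0.5059, -0.0328, 0.1006]
tool_rot: [0.0, 1.0, 0.011, 0.0]
force: [-2.3, 0.5, 5.4]
gripper_width: 0.0077
grip_force: 50.0
```

Emit:
step_arm([
  [[0, 0, 0], [0, 0, 0], 0],
  [[0, 0, 0], [0, 0, 0], 0],
  [[0, 0, 0], [0, 0, 0], 0],
], squeeze=5)

```text
t: 19.35
position: [0.5059, -0.0328, 0.1006]
tool_rot: [0.0, 1.0, 0.011, 0.0]
force: [-2.3, -0.1, 4.0]
gripper_width: 0.0081
grip_force: 5.0
```

```bash
python3 st.py; python3 tilt.py
```

```text
19.35 [ 0.5059 -0.0328  0.1006] [0.0001 0.9999 0.0105 0.0002] F [-2.3089 -0.104   3.9626] M [ 0.1662  0.3975 -0.0959] 0.008054944853351441
handle cam 0.5062490103987567 -0.034256396619987486 line x 0.5059228099686817 yaw 0.02102397953939027 front y -0.22025639661998747
floor slope(y,x),z [-0.0007 -0.0006  0.0811] 17334
```

Emit:
step_arm([
  [[0, 0, 0], [0, 0, -0.0003], 0],
  [[0, 0, 0], [0, 0, 0], 0],
  [[0, 0, 0], [0, 0, 0], 0.012],
  [[0, 0, 0], [0, 0, 0], 0.016],
  [[0, 0, 0], [0, 0, 0], 0.024],
  [[0, 0, 0], [0, 0, 0], 0.034],
  [[0, 0, 0], [0, 0, 0], 0.04],
  [[0, 0, 0], [0, 0, 0], 0.04],
], squeeze=3)

```text
t: 20.4
position: [0.5059, -0.0327, 0.1005]
tool_rot: [0.0, 1.0, 0.01, 0.0]
force: [-0.5, -0.0, -0.4]
gripper_width: 0.0394
grip_force: 0.0
```

```bash
python3 st.py; python3 tilt.py
python3 - <<'E'
from m import *
c=ctrl.capture("wrist"); P,u,v=pts(c,blue(c)); T=P[(P[:,2]>.125)&(P[:,2]<.145)&(abs(P[:,0]-.506)<.04)]; print("handle",T.mean(0),T.min(0),T.max(0))
E
```

```text
20.4 [ 0.5059 -0.0327  0.1005] [0.     0.9999 0.0105 0.    ] F [-0.4588 -0.0354 -0.4017] M [ 0.0154  0.052  -0.0242] 0.03938533087060399
handle cam 0.5061953021251913 -0.03419133048565936 line x 0.5059214370732474 yaw 0.02096413945871687 front y -0.22019133048565936
floor slope(y,x),z [-0.0012 -0.0004  0.0811] 16633
handle [ 0.5165 -0.0335  0.134 ] [ 0.4745 -0.038   0.125 ] [ 0.5386 -0.0294  0.1371]
```

Released and the tray has barely moved. I'll check nose contact with a gentle one-finger push.

Emit:
step_arm([
  [[0, 0, 0], [0, 0, 0], 0.02],
  [[0, 0, 0], [0, 0, 0], 0.016],
  [[0, 0, 0], [0, 0.001, 0], 0.016],
  [[0, 0, 0], [0, 0.001, 0], 0.016],
  [[0, 0, 0], [0, 0.001, 0], 0.016],
  [[0, 0, 0], [0, 0, 0], 0.016],
], squeeze=10)

```text
t: 21.25
position: [0.506, -0.0358, 0.1005]
tool_rot: [0.0, 1.0, 0.01, 0.0]
force: [-0.9, 0.6, -0.5]
gripper_width: 0.0158
grip_force: 0.0
```

Emit:
step_arm([
  [[0, 0, 0], [0, 0.0005, 0], 0.016],
  [[0, 0, 0], [0, 0.0005, 0], 0.016],
  [[0, 0, 0], [0, 0, 0], 0.016],
])

```text
t: 21.62
position: [0.506, -0.0367, 0.1005]
tool_rot: [0.0, 1.0, 0.01, 0.0]
force: [-0.3, -0.3, -1.0]
gripper_width: 0.0157
grip_force: 0.0
```

Emit:
step_arm([
  [[0, 0, 0], [0, 0.0005, 0], 0.016],
  [[0, 0, 0], [0, 0, 0], 0.016],
])

```text
t: 21.88
position: [0.506, -0.0369, 0.1005]
tool_rot: [-0.0, 1.0, 0.01, -0.0]
force: [-0.3, 5.0, 0.6]
gripper_width: 0.0162
grip_force: 2.4
```

Emit:
step_arm([
  [[0, 0, 0], [0, 0.0005, 0], 0.016],
  [[0, 0, 0], [0, 0, 0], 0.016],
])

```text
t: 22.12
position: [0.5059, -0.0374, 0.1005]
tool_rot: [-0.0, 1.0, 0.01, -0.0]
force: [-0.4, 4.7, -0.0]
gripper_width: 0.0158
grip_force: 2.7
```

Emit:
step_arm([
  [[0, 0, 0], [0, 0.0005, 0], 0.016],
  [[0, 0, 0], [0, 0, 0], 0.016],
])

```text
t: 22.38
position: [0.5059, -0.0378, 0.1005]
tool_rot: [-0.0, 1.0, 0.01, -0.0]
force: [-0.8, 6.5, 1.4]
gripper_width: 0.0163
grip_force: 3.1
```

Contact came where expected and the force rises with travel, so the nose is touching. I'll back off slowly, open and rise.

Emit:
step_arm([
  [[0, 0, 0], [0, -0.0003, 0], 0.016],
  [[0, 0, 0], [0, -0.0003, 0], 0.016],
  [[0, 0, 0], [0, -0.0003, 0], 0.016],
  [[0, 0, 0], [0, -0.0003, 0], 0.016],
  [[0, 0, 0], [0, -0.0003, 0], 0.016],
  [[0, 0, 0], [0, -0.0003, 0], 0.016],
  [[0, 0, 0], [0, -0.0005, 0], 0.016],
  [[0, 0, 0], [0, -0.001, 0], 0.016],
])

```text
t: 23.38
position: [0.5059, -0.0349, 0.1005]
tool_rot: [0.0, 1.0, 0.01, 0.0]
force: [-0.8, 0.9, -0.4]
gripper_width: 0.016
grip_force: 0.0
```

Emit:
step_arm([
  [[0, 0, 0], [0, -0.001, 0], 0.02],
  [[0, 0, 0], [0, 0, 0], 0.04],
  [[0, 0, 0], [0, 0, -0.01], 0.05],
  [[0, 0, 0], [0, 0, -0.03], 0.05],
  [[0, 0, 0], [0, 0, -0.04], 0.05],
  [[0, 0, 0], [0, 0, -0.04], 0.05],
  [[0, 0, 0], [0, 0, -0.03], 0.05],
  [[0, 0, 0], [0, 0, 0], 0.05],
])

```text
t: 24.38
position: [0.5065, -0.034, 0.2531]
tool_rot: [0.001, 1.0, 0.01, 0.002]
force: [-0.3, -0.3, -0.4]
gripper_width: 0.0498
grip_force: 0.0
```

```bash
python3 st.py
python3 - <<'E'
from m import *
c=ctrl.capture("wrist"); cv2.imwrite("pics/w3.png",c["img"])
P,u,v=pts(c,blue(c)); T=P[(P[:,2]>.125)&(P[:,2]<.145)&(abs(P[:,0]-.506)<.04)]; print("handle",T.min(0),T.max(0))
P,u,v=pts(c); x,y,z=P.T
def prof(m,ax,f): 
    q=P[m]; return f(q[:,ax])
m=(v<330)&(abs(z-.094)<.003)&(abs(x-.505)<.08)&(abs(x-.509)>.015)&(y<-.2)&(y>-.235); print("front rim y",np.percentile(y[m],[2,98]) if m.any() else None)
b=(v<330)&(abs(x-.505)<.1)
for yy in (-.10,-.06):
    for s in (1,-1):
        k=(v<330)&(abs(y-yy)<.004)&(s*(x-.506)>.07)&(s*(x-.506)<.11); o=np.argsort(x[k]); print(yy,s,[(round(float(a),4),round(float(np.median(z[k][abs(x[k]-a)<.0005])),4)) for a in np.arange(.506+s*.08,.506+s*.104,s*.0015) if (abs(x[k]-a)<.0005).any()])
E
```

```text
24.375 [ 0.5065 -0.034   0.2531] [0.0005 0.9999 0.0105 0.0023] F [-0.2858 -0.2645 -0.4122] M [0.0246 0.0275 0.011 ] 0.049762301990413836
handle cam 0.5068466064786162 -0.0354754252794704 line x 0.5059485314733968 yaw 0.020991475792839134 front y -0.2214754252794704
handle [ 0.4755 -0.0386  0.1255] [ 0.5381 -0.0304  0.1369]
front rim y [-0.221  -0.2157]
-0.1 1 [(0.586, 0.0809), (0.5875, 0.0801), (0.589, 0.0816), (0.5905, 0.0809), (0.592, 0.081), (0.5935, 0.0807), (0.595, 0.0941), (0.5965, 0.0941), (0.598, 0.078), (0.5995, 0.0784), (0.601, 0.0937), (0.6025, 0.094), (0.604, 0.0939), (0.6055, 0.094), (0.607, 0.0934), (0.6085, 0.0915), (0.61, 0.078)]
-0.1 -1 []
-0.06 1 [(0.586, 0.081), (0.5875, 0.0811), (0.589, 0.0811), (0.5905, 0.0809), (0.592, 0.0812), (0.5935, 0.0819), (0.595, 0.0937), (0.5965, 0.0933), (0.598, 0.0782), (0.5995, 0.0913), (0.601, 0.094), (0.6025, 0.0941), (0.604, 0.0937), (0.6055, 0.094), (0.607, 0.0926), (0.6085, 0.0776), (0.61, 0.0775)]
-0.06 -1 [(0.426, 0.0807), (0.4245, 0.0814), (0.423, 0.0808), (0.4215, 0.0809), (0.42, 0.0859), (0.4185, 0.0937), (0.417, 0.0937), (0.414, 0.0895), (0.4125, 0.093), (0.411, 0.0934)]
```

View pics/w3.png

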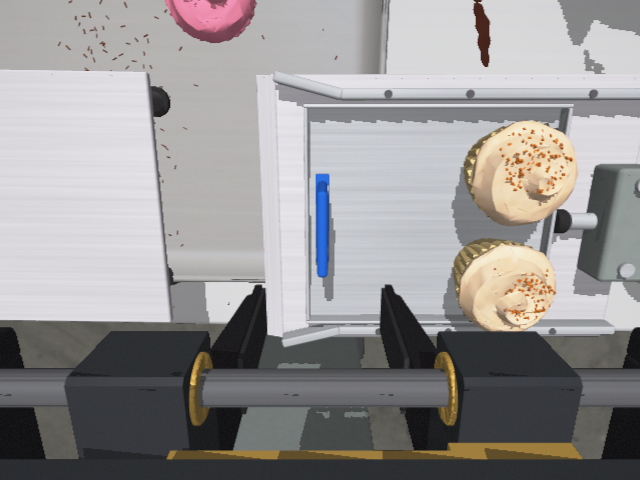

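The wrist view shows the tray between the rails with the black nose tip against its front rim at (562,221). Both cupcakes are upright and the fingers are clear. Handing in.

```bash
python3 -c "
from workcell import ctrl
print(ctrl.close_job())"
```

```text
the job is handed in; nothing more can be done
None
```

I slid the tray level across the gap, pressed it against the nose with about 9–10 N for over half a second, and released it touching the nose. Both cupcakes are upright, and I handed the job in; no verdict came back.

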